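Serve the ball dish, lip to the right

TASK

Take the red ball off its small ring stand, set it down (do not drop it) in the middle of the wooden ball dish and let go of it. Then pick the dish up by its grip block, lift it clear of the desk without turning it yet, and in the air turn it about a quarter turn clockwise (seen from above) until its brass lip points squarely to the robot's right, where a colleague on the chair can reach it. Keep the dish level and the ball lying loose in its middle all the way, leave the other things alone, and finish still holding it level and still over the desk, at least 12 cm up.

Things in the scene. Friction and masses are not known exactly. Their poses are not given: they have to be found in the camera images.
- dish: Round dark wooden ball dish, 162 mm across, 22 mm high at the rim, 0.13 to 0.2 kg, loose. Origin: centre of its underside; z up, +x to the brass lip, -x to the grip block. Its top is a shallow funnel, 5 degrees steep out to 30 mm from the centre, then 15 degrees: a tilt over 5 degrees or a jerk makes the ball roll. At the start the lip points away from the robot (+x), up to 17 degrees to either side.
- dish_center (a point): Middle of the dish's top, its lowest point, 6 mm above the dish's underside. The ball's centre lies 22 mm above it when the ball lies in the middle.
- dish_grip (a point): Where to hold the dish: in the upright grip block at its rim, 92 mm from its axis on the -x side, 58 mm above its underside. The block is 16 mm thick along the dish's x (pinch it this way from above, one finger on the ball's side), 36 mm wide along y, free from 22 mm up to its top at 76 mm. The dish hangs to one side of it: grip with 30 N or more.
- dish_lip (a point): Outer end of the brass lip (tongue 30 mm wide, 5 mm thick) on the dish's rim, 97 mm from the dish's axis on its +x side, 20 mm above the underside.
- ball: Red lacquered ball, 44 mm across, 50 g, loose. Its axes turn as it rolls.
- ball_center (a point): Centre of the red ball; at the start about 35 mm above the desk.
- stand: Small dark steel ring stand, fixed to the desk, on which the ball lies at the start. Origin: centre of its underside. The ring is 30 mm across and 16 mm high, on a foot 42 mm across and 5 mm high, so fingers can reach down beside the ball to about 7 mm above the desk.
- right_side (a point): Fixed point on the desk top close to its right-hand edge (the robot's right). Its axes are the world's: x ahead of the robot, y to its left, z up. At the end the lip points along its -y and this point lies further right than the dish's centre.
- glue_stick: Blue and white glue stick, 24 mm across and 92 mm high, standing loose; leave it alone. Origin: centre of its underside.
- cube: White wooden game cube, 50 mm, with black noughts and crosses on its faces, loose; leave it alone. Origin: centre of its underside.
Things that resemble listed ones, but are neither listed nor needed, are in the scene too. There is more than one size of the ball; the one meant has the size given above. Of the things shaped like the dish, the wooden one is meant.

How it is judged:
By the outcome, as a careful person would: the job done as asked, in the order asked, and still so for the second after the job is handed in, while the arm keeps its last pose, push and grip.
It also fails if it takes over 70 s, if anything falls off the work surface, if the arm or the gripper's body presses on something with over 40 N, if the wrist force passes 120 N, or if a joint passes its speed limit or range.

ROBOT

A 6-joint arm with a two-finger parallel gripper is mounted at the origin on the work surface; the furniture and walls round the work are solid. World frame = base frame: x ahead of the robot, y to its left, z up, the work surface at z = 0. Lengths are in m, angles in degrees, forces in N, time in s.
With the tool pointing down it reaches from about 0.25 to 0.725 m from the base axis. Payload 9.7 kg.
Tool frame: the origin (TCP) lies on the centre line of the jaws, within the pads' length; the fingertips stand 22 mm ahead of it and the grasp point (between the pads) lies 3 mm ahead of it; z points along the fingers, y is the direction in which the jaws open and shut (so a half turn about z gives the same grasp; the last joint's range is limited). The gripper opens to 85 mm and grips with 20 to 120 N. Pads are 22 mm wide; open, the fingers measure 114 mm over their backs; the gripper's body (76 mm by 85 mm) begins 54 mm behind the grasp point. The pads swing forward as they close: fully open they stand 13 mm farther back than shut.
Start: joints at [-70.187, 4.979, 10.078, 95.1, 0, 90], TCP at [0.186, -0.517, 0.253] pointing down, gripper open.
Joint ranges: [-179.16, 179.16], [-48.56, 103.87], [-65.8, 70.77], [-126.05, 130.52], [-82.76, 87.17], [-180, 180]. Speed limits (degrees/s): [127.2, 127.2, 147.25, 180, 180, 180].

INTERFACE

Orientations are given as [roll, pitch, yaw] about the fixed x, y, z axes, in that order (R = Rz(yaw) Ry(pitch) Rx(roll)).
In Python, from workcell import get_obs, camera, camera_params, job_done gives the robot as it stands.
- The arm moves only by the tool servo_tool, never from a script. Its argument "steps" is a list of rows, each an object of numbers: "x", "y", "z": the shift along the world's x, y, z in mm; "yaw": the turn about the world's z in degrees. A call has 1 to 12 rows; each row is the pose to reach, as a shift and turn from the pose measured when the call began; what a row does not reach only later rows make up. A row lasts 1/8 s, in which the tool goes at most 62.5 mm and 10.7 degrees, less where a joint would pass 70% of its speed; a pose out of reach is approached as far as the arm can. A call with a gripper value outside its range is refused whole. "grip" is the finger opening in mm, from 0 to 85.4, set as the call begins (left out, the last holds). The fingers move at their own pace and stop on an object; "grip_force" is the grip in N (left out, the last holds). Time passes only in rows, so rows that repeat a pose let the fingers close. It gives the time, the measured TCP pose, the force and the opening at its end, in the units of the state.
- get_obs(): the state, without advancing time (a new reading comes with each control period).
- camera(name): name is "side" or "top" or "wrist"; returns (picture, depth): 420x560x3 uint8, red, green, blue; 420x560 float32, m along the optical axis (not along the pixel's ray), 0 where there is no reading.
- camera_params(name): a dict with "intrinsics" (3x3 intrinsics, pixels), "rvec" (rotation vector, rad) and "tvec" (3), from world to camera coordinates, as OpenCV has them; the wrist camera has in their place "hand_eye" (4x4, takes a point from camera to tool coordinates, whose origin is the TCP and whose axes are the flange's). Camera axes: x right, y down, z forward; pixel columns grow to the right and rows downward; lengths in m; the calibration is good to about 2 mm. The wrist camera is an equidistant fisheye: a pixel r from the principal point sees the ray r / f radians off the axis. A picture is of the moment at which its call begins: read the wrist's pose just before it. camera_params takes no time and is no camera call.
- job_done(): hands the job in, once; it reports no verdict.
The state is a dict: "time": time; "q": joint angles; "qd": joint speeds; "joint_efforts": joint torques, N m; "ee_pos": TCP position; "tcp_rot": TCP orientation; "wrist_force": force on the tool from outside, world axes, zero at the start; "torque": the same for the moment, N m; "opening": finger opening in m.
Only numpy, scipy, OpenCV 4.12 (cv2) and the standard library are available. Lean on these libraries where they do the work, as an engineer would, in place of code of your own. Each camera call takes 0.05 s, during which the arm holds its last target.

## Working session

There is one attempt and no reset: what is moved stays moved. The work goes in short steps, Python scripts to look and compute and a tool call to move; the robot and the scene stay as the last step left them, time stands still between calls to the robot, and variables do not carry over. Pictures are saved under pics/ and viewed, and the job is handed in when it is done.

Besides the shell and the picture viewer there is one more tool, called after "Request:" as name(argument=value, ...), one argument or row to a line, values as JSON. servo_tool: Moves the arm, as the interface text tells. Its arguments: {"type":"object","properties":{"steps":{"type":"array"},"grip":{"type":"number"},"grip_force":{"type":"number"}},"required":["steps"]}

```bash
mkdir -p pics; ls; python3 - <<'E'
from workcell import *
import cv2,numpy as np
np.set_printoptions(precision=4,suppress=True)
o=get_obs();print(o)
for n in ("side","top","wrist"):
    p,d=camera(n);cv2.imwrite(f"pics/{n}0.png",p[:,:,::-1]);np.save(f"pics/{n}0_d.npy",d);print(n,camera_params(n))
E
```

```text
pics
{'time': 0.0, 'q': array([-70.1857,   5.0123,  10.0337,  95.0987,  -0.0015,  90.0004]), 'qd': array([-0.0333,  0.0133,  0.0396, -0.066 , -0.022 , -0.07  ]), 'joint_efforts': array([ -0.0019, -52.0389,  46.4807,   0.0161,  -0.0001,  -0.    ]), 'ee_pos': array([ 0.1864, -0.5173,  0.2526]), 'tcp_rot': array([-179.9227,    0.0015,   19.814 ]), 'wrist_force': array([-0.712 ,  0.2142,  0.1818]), 'torque': array([-0.0105,  0.0309, -0.0021]), 'opening': 0.08536396191108889}
side {'intrinsics': array([[396.0631,   0.    , 281.8102],
       [  0.    , 396.0631, 217.0953],
       [  0.    ,   0.    ,   1.    ]]), 'rvec': array([ 2.0877, -0.1384,  0.0955]), 'tvec': array([-0.5658,  0.0089,  1.1604])}
top {'intrinsics': array([[450.8861,   0.    , 283.318 ],
       [  0.    , 450.8861, 210.9892],
       [  0.    ,   0.    ,   1.    ]]), 'rvec': array([ 2.1491, -2.0768,  0.216 ]), 'tvec': array([-0.1824,  0.5455,  1.1517])}
wrist {'intrinsics': array([[325.1923,   0.    , 279.1435],
       [  0.    , 325.1923, 203.913 ],
       [  0.    ,   0.    ,   1.    ]]), 'hand_eye': array([[ 0.0003, -0.9579, -0.2873,  0.0732],
       [ 1.    , -0.    ,  0.0011,  0.0005],
       [-0.001 , -0.2873,  0.9579, -0.1204],
       [ 0.    ,  0.    ,  0.    ,  1.    ]])}
```

View pics/side0.png

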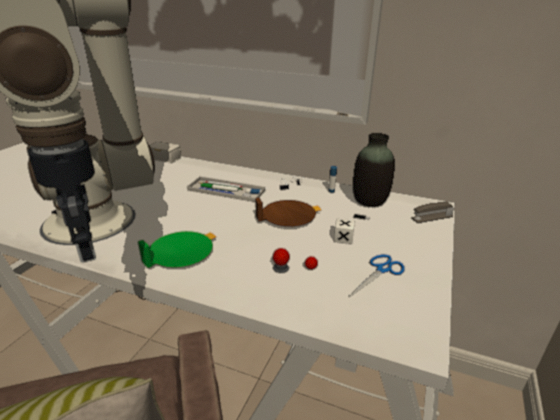

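View pics/top0.png

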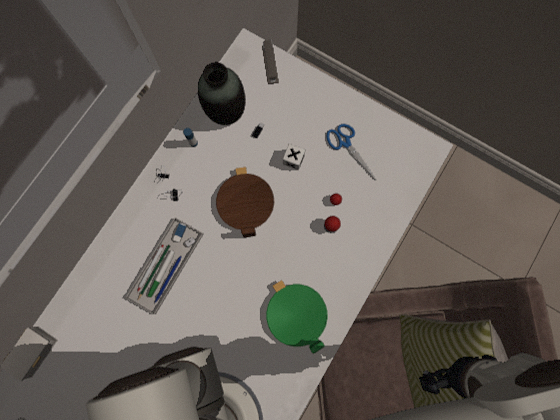

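View pics/wrist0.png

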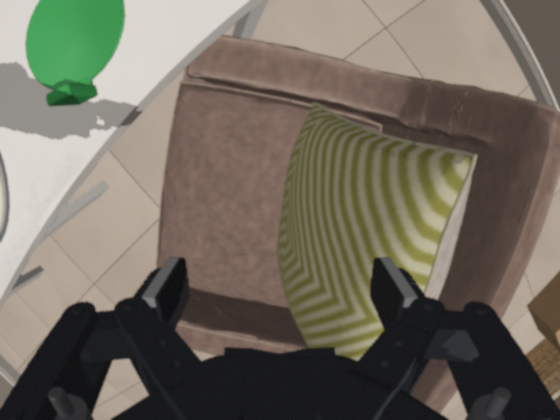

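The pictures show two red balls: a larger one at side (281,257) / top (332,224), and a smaller one at side (311,263) / top (335,199). There are two dishes: a wooden one at top (245,201) with its block at (248,232) and lip at (241,172), and a green decoy at (297,315). The wooden dish fits the description. I'll measure the ball sizes and look at an enlarged crop.

```bash
cat > h.py <<'E'
from workcell import *
import cv2,numpy as np
from scipy.spatial.transform import Rotation as Rn
np.set_printoptions(precision=4,suppress=True)
def ray(n,px):
    P=camera_params(n);K=P["intrinsics"];R=cv2.Rodrigues(P["rvec"])[0];t=P["tvec"].ravel()
    d=R.T@np.linalg.solve(K,[px[0],px[1],1.]);return -R.T@t,d/np.linalg.norm(d)
def wray(px,o):
    P=camera_params("wrist");K=P["intrinsics"];H=P["hand_eye"]
    v=np.array([px[0]-K[0,2],px[1]-K[1,2]]);th=np.hypot(*v)/K[0,0];u=v/max(np.hypot(*v),1e-9)
    d=np.r_[np.sin(th)*u,np.cos(th)]
    R=Rn.from_euler("xyz",o["tcp_rot"],degrees=True).as_matrix()
    return R@H[:3,3]+o["ee_pos"],R@H[:3,:3]@d
def tri(rays):
    A=sum(np.eye(3)-np.outer(d,d) for c,d in rays);b=sum((np.eye(3)-np.outer(d,d))@c for c,d in rays)
    x=np.linalg.solve(A,b);return x,[np.linalg.norm((np.eye(3)-np.outer(d,d))@(x-c)) for c,d in rays]
def plane(r,z):
    c,d=r;return c+d*(z-c[2])/d[2]
def blobs(img,kind,amin=15):  # img RGB
    h=cv2.cvtColor(img,cv2.COLOR_RGB2HSV).astype(int);H,S,V=h[...,0],h[...,1],h[...,2]
    m={"red":((H<5)|(H>172))&(S>170)&(V>60),"wood":(H>=4)&(H<14)&(S>120)&(V>25)&(V<170),
       "brass":(H>=11)&(H<25)&(S>130)&(V>110)}[kind].astype(np.uint8)
    n,l,s,c=cv2.connectedComponentsWithStats(m)
    return [(c[i],s[i],l==i) for i in range(1,n) if s[i][4]>=amin]
E
python3 - <<'E'
from h import *
P={}
for n in("side","top"):
    im=cv2.imread(f"pics/{n}0.png")[:,:,::-1].copy();d=np.load(f"pics/{n}0_d.npy");P[n]=im
    for k in("red","wood","brass"):
        for c,s,m in blobs(im,k):
            print(n,k,c,s, "depth",np.median(d[m]), "diam mm",2*np.sqrt(s[4]/np.pi)*np.median(d[m])/camera_params(n)["intrinsics"][0,0]*1000)
a=cv2.resize(P["top"][140:250,190:360,::-1],None,fx=4,fy=4,interpolation=cv2.INTER_CUBIC)
cv2.imwrite("pics/crop_top.png",a)
a=cv2.resize(P["side"][180:290,230:400,::-1],None,fx=4,fy=4,interpolation=cv2.INTER_CUBIC)
cv2.imwrite("pics/crop_side.png",a)
E
```

```text
side red [280.6238 256.5099] [273 249  16  16 202] depth 0.93812287 diam mm 37.9862230873927
side red [310.8532 262.5413] [305 257  12  12 109] depth 0.95056504 diam mm 28.27390494677791
side wood [285.5235 212.6009] [ 256  198   60   28 1085] depth 1.1826264 diam mm 110.9821498485656
side brass [316.1515 207.9091] [312 206   9   5  33] depth 1.1987556 diam mm 19.61906625166948
side brass [210.6579 235.4211] [206 233  10   6  38] depth 1.0590281 diam mm 18.59901774907027
top red [335.7625 198.5   ] [330 194  11  10  80] depth 1.241843 diam mm 27.79712897508382
top red [332.4615 223.0449] [325 216  15  15 156] depth 1.206352 diam mm 37.70722794478282
top wood [244.4613 202.0292] [ 216  174   57   62 2465] depth 1.2569942 diam mm 156.18165198391455
top brass [240.6271 170.7627] [236 168  10   7  59] depth 1.2659098 diam mm 24.33419729678159
top brass [278.411  285.9726] [273 281  12  11  73] depth 1.2016817 diam mm 25.69443958004023
```

View pics/crop_top.png

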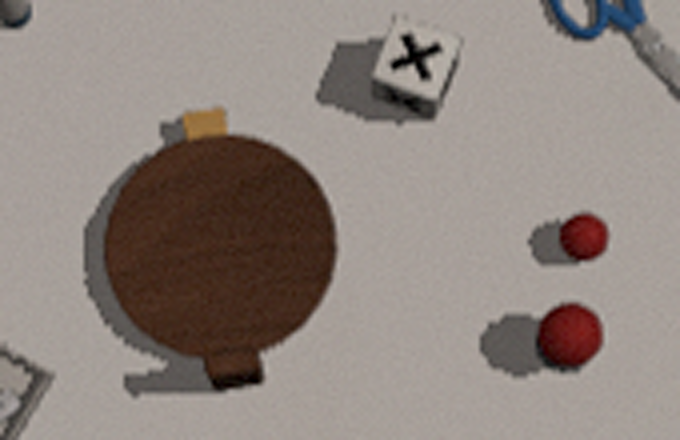

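View pics/crop_side.png

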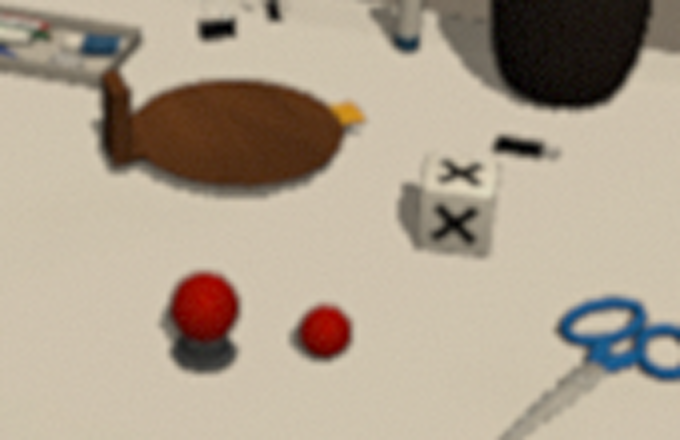

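The larger ball, standing clear on the dark ring stand (side crop (205,310), about 43 mm wide), is the one meant. The small ball lies on the desk at about 30 mm. The wooden dish with brass lip and block is also clear. Next I triangulate.

```bash
python3 - <<'E'
from h import *
ctr={}
for n in("side","top"):
    im=cv2.imread(f"pics/{n}0.png")[:,:,::-1].copy()
    h=cv2.cvtColor(im,cv2.COLOR_RGB2HSV).astype(int)
    m=(((h[...,0]<7)|(h[...,0]>170))&(h[...,1]>110)).astype(np.uint8)
    N,l,s,c=cv2.connectedComponentsWithStats(m)
    for i in range(1,N):
        if s[i][4]>60:print(n,c[i],s[i])
    print(n,"cam",ray(n,(0,0))[0])
T=ray("top",(332.4,223.6));S=ray("side",(281,256.8))
print("ball",tri([T,S]))
# lip outer end mid
t=lambda u,v:(190+u/4-.5+.125,140+v/4-.5+.125); s=lambda u,v:(230+u/4-.375,180+v/4-.375)
print("lip",tri([ray("top",t(205,110)),ray("side",s(356,111))]))
d=np.load("pics/top0_d.npy");P=camera_params("top");R=cv2.Rodrigues(P["rvec"])[0]
for (u,v) in [(222,245),(205,110),(235,365),(235,380),(215,350),(300,245),(140,245)]:
    x,y=t(u,v);z=d[int(round(y)),int(round(x))]
    print((u,v),R.T@(np.linalg.solve(P["intrinsics"],[x,y,1])*z-P["tvec"].ravel()))
# rim ellipse by plane z=.022
im=cv2.imread("pics/top0.png")[:,:,::-1].copy()
b=max(blobs(im,"wood"),key=lambda q:q[1][4])
cs=cv2.findContours(b[2].astype(np.uint8),0,1)[0][0][:,0]
W=np.array([plane(ray("top",p),.022)[:2] for p in cs])
# keep boundary pts iterative circle fit
from scipy.optimize import least_squares
r=least_squares(lambda q:np.hypot(*(W-q[:2]).T)-q[2],[*W.mean(0),.08],loss="soft_l1",f_scale=.001);print("rim",r.x)
E
```

```text
side [280.6133 256.4267] [273 248  16  18 225]
side [310.8346 262.4094] [305 256  13  13 127]
side cam [ 0.4154 -1.0702  0.5907]
top [335.4804 198.8137] [330 194  12  11 102]
top [331.9734 223.3511] [324 216  16  16 188]
top cam [ 0.3061 -0.1688  1.239 ]
ball (array([ 0.5266, -0.298 ,  0.0334]), [np.float64(0.0007683716099624812), np.float64(0.0007683716099624395)])
lip (array([ 0.6795, -0.0397,  0.0208]), [np.float64(0.0012196388955599327), np.float64(0.001219638895559681)])
(222, 245) [ 0.5865 -0.0556  0.0085]
(205, 110) [ 0.68  -0.04   0.023]
(235, 365) [ 0.4917 -0.0741  0.0729]
(235, 380) [ 0.487  -0.0718  0.0382]
(215, 350) [ 0.5089 -0.0563  0.0269]
(300, 245) [ 0.5862 -0.1106  0.0183]
(140, 245) [0.5833 0.001  0.0142]
rim [ 0.5828 -0.0549  0.0774]
```

The ball is at about (0.526, -0.298, 0.034). I'll hover above it and check with the wrist camera.

Request:
servo_tool(
  steps=[
    {"x": 15, "y": 10, "z": 0, "yaw": -1},
    {"x": 45, "y": 30, "z": 0, "yaw": -3},
    {"x": 85, "y": 55, "z": 0, "yaw": -5},
    {"x": 130, "y": 85, "z": -5, "yaw": -8},
    {"x": 175, "y": 115, "z": -15, "yaw": -11},
    {"x": 220, "y": 142, "z": -25, "yaw": -14},
    {"x": 260, "y": 168, "z": -35, "yaw": -17},
    {"x": 300, "y": 193, "z": -45, "yaw": -19},
    {"x": 328, "y": 211, "z": -52, "yaw": -20},
    {"x": 340, "y": 219, "z": -55, "yaw": -20},
    {"x": 340, "y": 219, "z": -55, "yaw": -20},
    {"x": 340, "y": 219, "z": -55, "yaw": -20},
  ],
  grip=85,
)

```text
time: 1.65
ee_pos: [0.5257, -0.299, 0.1981]
tcp_rot: [-180.0, -0.0, -0.2]
wrist_force: [0.2, -0.6, 0.3]
opening: 0.0848
```

```bash
python3 - <<'E'
from h import *
o=get_obs();p,d=camera("wrist");print(o["ee_pos"],o["tcp_rot"],o["q"],o["time"])
cv2.imwrite("pics/w1.png",p[:,:,::-1])
h=cv2.cvtColor(p,cv2.COLOR_RGB2HSV).astype(int)
m=(((h[...,0]<7)|(h[...,0]>170))&(h[...,1]>110)).astype(np.uint8)
N,l,s,c=cv2.connectedComponentsWithStats(m)
for i in range(1,N):
    if s[i][4]>100:
        w=wray(c[i],o);print(c[i],s[i],"z=.0335:",plane(w,.0335),"z=.015",plane(w,.015))
        if s[i][4]: print(tri([w,ray("top",(331.97,223.35)),ray("side",(280.61,256.43))]))
E
```

```text
[ 0.5257 -0.299   0.1981] [-179.9594   -0.0062   -0.2261] [-29.6497  11.8039  11.5968  89.8074   0.0384 150.5764] 1.65
[286.8785 108.9759] [270  92  35  35 955] z=.0335: [ 0.5993 -0.3067  0.0335] z=.015 [ 0.5993 -0.3071  0.015 ]
(array([ 0.5517, -0.2991,  0.0267]), [np.float64(0.048275590905781686), np.float64(0.0236065804665277), np.float64(0.02567029534246266)])
[275.6187 190.1399] [ 253  167   46   47 1715] z=.0335: [ 0.5267 -0.2965  0.0335] z=.015 [ 0.522  -0.2963  0.015 ]
(array([ 0.5266, -0.2966,  0.0336]), [np.float64(0.0001643262478315483), np.float64(0.00019513090282675277), np.float64(6.201618958521471e-05)])
```

View pics/w1.png

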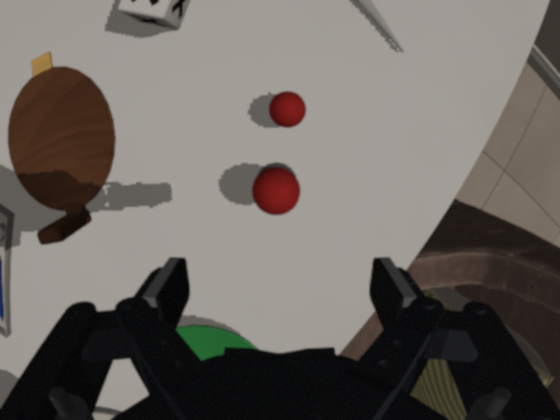

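Three views agree on the ball at (0.5266, -0.2966, 0.0336); in the wrist image it is the one at (276,190). I'll go down over it with the grasp point about 4 mm above its centre, so the fingertips stay clear of the funnel later.

Request:
servo_tool(
  steps=[
    {"x": 1, "y": 2.4, "z": -15, "yaw": 0},
    {"x": 1, "y": 2.4, "z": -45, "yaw": 0},
    {"x": 1, "y": 2.4, "z": -75, "yaw": 0},
    {"x": 1, "y": 2.4, "z": -105, "yaw": 0},
    {"x": 1, "y": 2.4, "z": -130, "yaw": 0},
    {"x": 1, "y": 2.4, "z": -147, "yaw": 0},
    {"x": 1, "y": 2.4, "z": -155, "yaw": 0},
    {"x": 1, "y": 2.4, "z": -157, "yaw": 0},
    {"x": 1, "y": 2.4, "z": -157, "yaw": 0},
  ],
)

```text
time: 2.82
ee_pos: [0.5269, -0.297, 0.042]
tcp_rot: [-180.0, -0.1, -0.3]
wrist_force: [0.6, 1.0, 1.1]
opening: 0.085
```

Request:
servo_tool(
  steps=[
    {"z": 0},
    {"z": 0},
    {"z": 0},
    {"z": 0},
    {"z": 0},
    {"z": 0},
    {"z": 0},
    {"z": 0},
  ],
  grip=30,
  grip_force=20,
)

```text
schema error: expected keys x, y, z, yaw
```

Request:
servo_tool(
  steps=[
    {"x": 0, "y": 0, "z": 0, "yaw": 0},
    {"x": 0, "y": 0, "z": 0, "yaw": 0},
    {"x": 0, "y": 0, "z": 0, "yaw": 0},
    {"x": 0, "y": 0, "z": 0, "yaw": 0},
    {"x": 0, "y": 0, "z": 0, "yaw": 0},
    {"x": 0, "y": 0, "z": 0, "yaw": 0},
    {"x": 0, "y": 0, "z": 0, "yaw": 0},
    {"x": 0, "y": 0, "z": 0, "yaw": 0},
  ],
  grip=30,
  grip_force=20,
)

```text
time: 3.82
ee_pos: [0.5272, -0.2969, 0.0425]
tcp_rot: [180.0, -0.1, -0.2]
wrist_force: [-0.3, 2.2, 5.4]
opening: 0.0426
```

Request:
servo_tool(
  steps=[
    {"x": 0, "y": 0, "z": 3, "yaw": 0},
    {"x": 0, "y": 0, "z": 12, "yaw": 0},
    {"x": 0, "y": 0, "z": 30, "yaw": 0},
    {"x": 0, "y": 0, "z": 55, "yaw": 0},
    {"x": 0, "y": 0, "z": 85, "yaw": 0},
    {"x": 0, "y": 0, "z": 115, "yaw": 0},
    {"x": 0, "y": 0, "z": 140, "yaw": 0},
    {"x": 0, "y": 0, "z": 150, "yaw": 0},
    {"x": 0, "y": 0, "z": 150, "yaw": 0},
  ],
)

```text
time: 4.95
ee_pos: [0.5275, -0.2971, 0.1932]
tcp_rot: [180.0, -0.2, -0.2]
wrist_force: [-0.2, 0.7, -0.1]
opening: 0.0429
```

```bash
python3 - <<'E'
from h import *
o=get_obs();print(o["ee_pos"],o["tcp_rot"],o["wrist_force"],o["opening"],o["time"])
p,d=camera("wrist");cv2.imwrite("pics/w2.png",p[:,:,::-1])
rays=[]
for n in("top","side"):
    q,_=camera(n);cv2.imwrite(f"pics/{n}2.png",q[:,:,::-1])
    h=cv2.cvtColor(q,cv2.COLOR_RGB2HSV).astype(int)
    m=(((h[...,0]<7)|(h[...,0]>170))&(h[...,1]>110)).astype(np.uint8)
    N,l,s,c=cv2.connectedComponentsWithStats(m)
    for i in range(1,N):
        if s[i][4]>40:print(n,c[i],s[i])
E
```

```text
[ 0.5275 -0.2971  0.1932] [179.9607  -0.1812  -0.2434] [-0.2082  0.6682 -0.1337] 0.042861203539630514 4.95
side [275.4824 201.2471] [272 193   7  17  85]
side [310.8828 262.4141] [305 256  13  13 128]
```

View pics/w2.png

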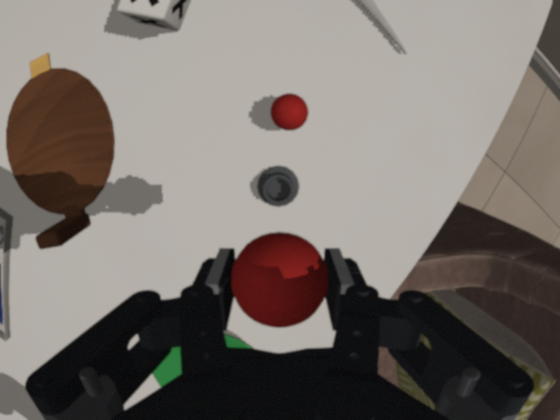

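View pics/side2.png

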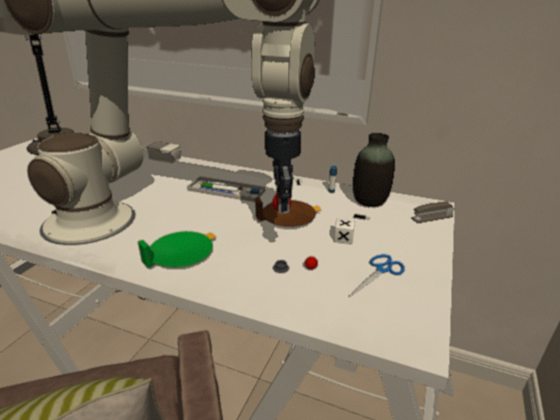

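The ball is held at wrist (280,280), and the empty stand shows at (278,185). I'll move to a hover near the dish and measure it from close up.

Request:
servo_tool(
  steps=[
    {"x": 0, "y": 8, "z": 5, "yaw": 0},
    {"x": 1, "y": 28, "z": 12, "yaw": 1},
    {"x": 2, "y": 58, "z": 20, "yaw": 2},
    {"x": 3, "y": 92, "z": 28, "yaw": 4},
    {"x": 4, "y": 128, "z": 32, "yaw": 6},
    {"x": 5, "y": 164, "z": 34, "yaw": 8},
    {"x": 6, "y": 194, "z": 35, "yaw": 9},
    {"x": 8, "y": 214, "z": 35, "yaw": 10},
    {"x": 8, "y": 222, "z": 35, "yaw": 10},
    {"x": 8, "y": 222, "z": 35, "yaw": 10},
    {"x": 8, "y": 222, "z": 35, "yaw": 10},
  ],
)

```text
time: 6.48
ee_pos: [0.5349, -0.0754, 0.2262]
tcp_rot: [-180.0, -0.0, 9.7]
wrist_force: [-0.1, -0.0, -0.4]
opening: 0.0425
```

```bash
python3 - <<'E'
from h import *
o=get_obs();print(o["ee_pos"],o["tcp_rot"],o["wrist_force"],o["opening"],o["time"])
np.save("pics/o3.npy",np.r_[o["ee_pos"],o["tcp_rot"]])
p,d=camera("wrist");cv2.imwrite("pics/w3.png",p[:,:,::-1]);np.save("pics/w3d.npy",d)
for k in("wood","brass","red"):
    for c,s,m in blobs(p,k,60):
        print(k,c,s)
E
```

```text
[ 0.5349 -0.0754  0.2262] [-179.964    -0.0218    9.7084] [-0.0947 -0.0278 -0.3929] 0.04249342002347602 6.475
wood [266.8738 134.0585] [  190    55   155   188 19528]
brass [265.1455  45.6444] [252  36  29  20 495]
brass [227.2295 165.153 ] [203 159  47  13 183]
brass [318.7427 330.0249] [307 322  25  17 241]
red [481.9753 163.3879] [471 152  23  24 446]
red [277.7834 279.5827] [ 231  233   95   93 6684]
```

View pics/w3.png

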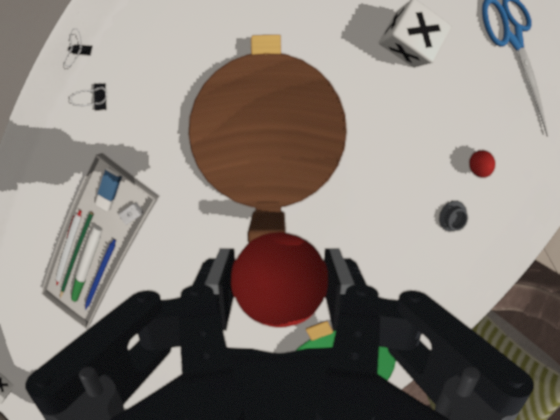

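The dish disc is at wrist (267,130), the lip end at (266,35), and the block at (267,222), partly behind the ball. I'll fit the rim at its height and triangulate the lip against the earlier views.

```bash
python3 - <<'E'
from h import *
from scipy.optimize import least_squares
q=np.load("pics/o3.npy");o={"ee_pos":q[:3],"tcp_rot":q[3:]}
p=cv2.imread("pics/w3.png")[:,:,::-1].copy()
h=cv2.cvtColor(p,cv2.COLOR_RGB2HSV).astype(int)
b=max(blobs(p,"wood"),key=lambda q:q[1][4])
cs=cv2.findContours(b[2].astype(np.uint8),0,1)[0];cs=max(cs,key=len)[:,0]
cs=np.array([c for c in cs if c[1]<190 and not(248<c[0]<286 and c[1]<70)])
for z in(.016,.022,.028):
    W=np.array([plane(wray(c,o),z)[:2] for c in cs])
    r=least_squares(lambda q:np.hypot(*(W-q[:2]).T)-q[2],[*W.mean(0),.08],loss="soft_l1",f_scale=.001)
    print("rim wrist z",z,r.x,"rms",np.sqrt(np.mean((np.hypot(*(W-r.x[:2]).T)-r.x[2])**2)))
# top view rim without block/lip
im=cv2.imread("pics/top0.png")[:,:,::-1].copy()
b=max(blobs(im,"wood"),key=lambda q:q[1][4]);ct=max(cv2.findContours(b[2].astype(np.uint8),0,1)[0],key=len)[:,0]
ct=np.array([c for c in ct if c[1]<222 and not(233<c[0]<250 and c[1]<180)])
W=np.array([plane(ray("top",c),.022)[:2] for c in ct])
r2=least_squares(lambda q:np.hypot(*(W-q[:2]).T)-q[2],[*W.mean(0),.08],loss="soft_l1",f_scale=.001);print("rim top",r2.x)
# lip outer end: brass contour
g=[x for x in blobs(p,"brass",60) if x[1][1]<60][0][2]
rect=cv2.minAreaRect(np.argwhere(g)[:,::-1].astype(np.float32));bp=cv2.boxPoints(rect);print(bp)
e=bp[np.argsort(bp[:,1])[:2]].mean(0);L=wray(e,o);print("lip end",e,plane(L,.02))
print("lip tri", tri([L,ray("top",(190+205/4-.375,140+110/4-.375)),ray("side",(230+356/4-.375,180+111/4-.375))]))
lc=wray(np.argwhere(g).mean(0)[::-1],o);print("lip centroid",plane(lc,.02))
# ball height by plane x'=tcp
c,d=wray((278.5,279.5),o)
R=Rn.from_euler("xyz",o["tcp_rot"],degrees=True).as_matrix();n=R[:,0];t=((o["ee_pos"]-c)@n)/(d@n);print("ball rel tcp (tool)",R.T@(c+t*d-o["ee_pos"]))
a=cv2.resize(p[190:260,220:320,::-1],None,fx=6,fy=6,interpolation=cv2.INTER_CUBIC);cv2.imwrite("pics/block3.png",a)
E
```

```text
rim wrist z 0.016 [ 0.5833 -0.0547  0.0794] rms 0.0003202591362327461
rim wrist z 0.022 [ 0.5837 -0.0548  0.078 ] rms 0.00031444793183972824
rim wrist z 0.028 [ 0.5841 -0.055   0.0765] rms 0.0003086367306642163
rim top [ 0.5834 -0.0548  0.077 ]
[[250.7868  37.0152]
 [278.6446  35.0254]
 [280.      54.    ]
 [252.1421  55.9898]]
lip end [264.7157  36.0203] [ 0.6787 -0.0371  0.02  ]
lip tri (array([ 0.6794, -0.0384,  0.02  ]), [np.float64(0.0014395664488610583), np.float64(0.0020014616698911056), np.float64(0.0008451661128507201)])
lip centroid [ 0.6688 -0.0392  0.02  ]
ball rel tcp (tool) [-0.      0.0004  0.0065]
```

View pics/block3.png

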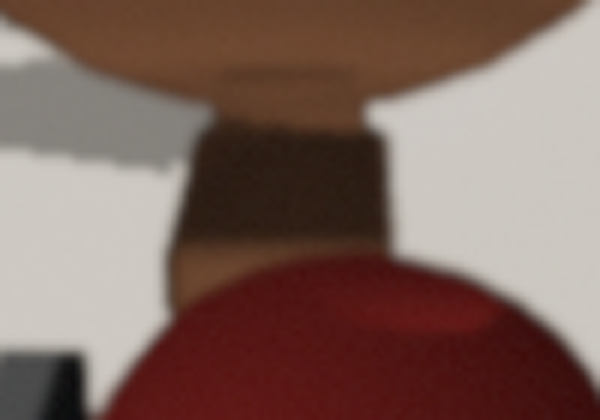

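Dish centre is (0.5836, -0.0548), yaw about +10.3°, with the wrist and top views agreeing within 0.5 mm. The ball sits about 7 mm below the TCP. Now I lower it into the middle.

Request:
servo_tool(
  steps=[
    {"x": 6, "y": 3, "z": -3, "yaw": 0},
    {"x": 22, "y": 9, "z": -12, "yaw": 0.5},
    {"x": 38, "y": 16, "z": -28, "yaw": 0.6},
    {"x": 47, "y": 20, "z": -50, "yaw": 0.6},
    {"x": 48.7, "y": 20.6, "z": -78, "yaw": 0.6},
    {"x": 48.7, "y": 20.6, "z": -106, "yaw": 0.6},
    {"x": 48.7, "y": 20.6, "z": -132, "yaw": 0.6},
    {"x": 48.7, "y": 20.6, "z": -153, "yaw": 0.6},
    {"x": 48.7, "y": 20.6, "z": -168, "yaw": 0.6},
    {"x": 48.7, "y": 20.6, "z": -177, "yaw": 0.6},
    {"x": 48.7, "y": 20.6, "z": -182, "yaw": 0.6},
    {"x": 48.7, "y": 20.6, "z": -182, "yaw": 0.6},
  ],
)

```text
time: 8.02
ee_pos: [0.5837, -0.0549, 0.0443]
tcp_rot: [-180.0, -0.0, 10.3]
wrist_force: [-0.1, 0.5, 0.4]
opening: 0.0425
```

Request:
servo_tool(
  steps=[
    {"x": 0, "y": 0, "z": -1, "yaw": 0},
    {"x": 0, "y": 0, "z": -2, "yaw": 0},
    {"x": 0, "y": 0, "z": -3, "yaw": 0},
    {"x": 0, "y": 0, "z": -4, "yaw": 0},
    {"x": 0, "y": 0, "z": -5, "yaw": 0},
    {"x": 0, "y": 0, "z": -5, "yaw": 0},
  ],
)

```text
time: 8.78
ee_pos: [0.5837, -0.0549, 0.0392]
tcp_rot: [-180.0, -0.0, 10.3]
wrist_force: [-0.1, 0.0, -0.5]
opening: 0.0428
```

```bash
python3 - <<'E'
from h import *
o=get_obs();print(o["ee_pos"],o["tcp_rot"],o["wrist_force"],o["opening"],o["time"])
p,d=camera("side");cv2.imwrite("pics/s4.png",cv2.resize(p[170:250,240:340,::-1],None,fx=6,fy=6,interpolation=cv2.INTER_CUBIC))
E
```

```text
[ 0.5837 -0.0549  0.0392] [-179.9584   -0.0223   10.2967] [-0.1157  0.0065 -0.5216] 0.04277458877018707 8.775
```

View pics/s4.png

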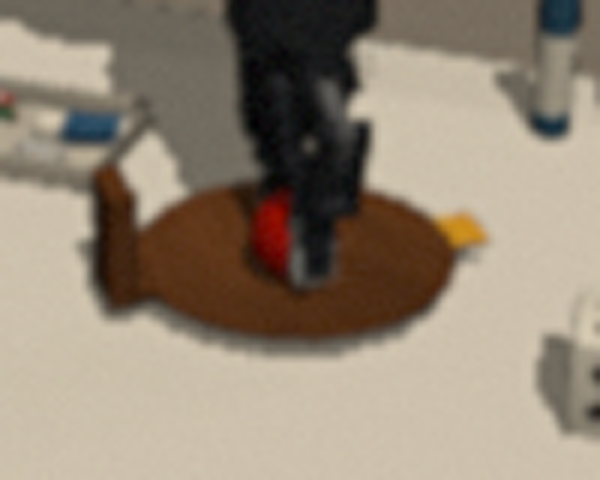

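There's no contact yet; in the crop the fingers are just above the dish at (315,270). I'll lower in small steps until the force shows contact.

Request:
servo_tool(
  steps=[
    {"x": 0, "y": 0, "z": -1, "yaw": 0},
    {"x": 0, "y": 0, "z": -2, "yaw": 0},
    {"x": 0, "y": 0, "z": -2, "yaw": 0},
  ],
)

```text
time: 9.2
ee_pos: [0.5836, -0.0549, 0.0371]
tcp_rot: [-180.0, -0.0, 10.3]
wrist_force: [-0.0, -0.8, 0.2]
opening: 0.0428
```

Request:
servo_tool(
  steps=[
    {"x": 0, "y": 0, "z": -1, "yaw": 0},
    {"x": 0, "y": 0, "z": -1, "yaw": 0},
    {"x": 0, "y": 0, "z": -1, "yaw": 0},
  ],
)

```text
time: 9.57
ee_pos: [0.5836, -0.0549, 0.0362]
tcp_rot: [-180.0, -0.0, 10.3]
wrist_force: [0.4, 0.4, 0.3]
opening: 0.0428
```

Request:
servo_tool(
  steps=[
    {"x": 0, "y": 0, "z": -0.7, "yaw": 0},
    {"x": 0, "y": 0, "z": -0.7, "yaw": 0},
    {"x": 0, "y": 0, "z": -0.7, "yaw": 0},
  ],
)

```text
time: 9.95
ee_pos: [0.5839, -0.0548, 0.036]
tcp_rot: [-180.0, -0.1, 10.3]
wrist_force: [0.0, 1.8, 5.5]
opening: 0.0426
```

Request:
servo_tool(
  steps=[
    {"x": 0, "y": 0, "z": -0.7, "yaw": 0},
    {"x": 0, "y": 0, "z": -0.7, "yaw": 0},
    {"x": 0, "y": 0, "z": -0.7, "yaw": 0},
  ],
)

```text
time: 10.32
ee_pos: [0.5842, -0.0548, 0.0359]
tcp_rot: [-180.0, -0.1, 10.3]
wrist_force: [-2.0, 1.0, 7.4]
opening: 0.0425
```

Contact, at about 7 N. I'll ease off slightly and open the fingers in stages.

Request:
servo_tool(
  steps=[
    {"x": 0, "y": 0, "z": 0.2, "yaw": 0},
    {"x": 0, "y": 0, "z": 0.2, "yaw": 0},
  ],
)

```text
time: 10.58
ee_pos: [0.5841, -0.0548, 0.036]
tcp_rot: [-180.0, -0.1, 10.3]
wrist_force: [-0.6, -0.3, 2.1]
opening: 0.0426
```

Request:
servo_tool(
  steps=[
    {"x": 0, "y": 0, "z": 0, "yaw": 0},
    {"x": 0, "y": 0, "z": 0, "yaw": 0},
    {"x": 0, "y": 0, "z": 0, "yaw": 0},
  ],
  grip=48,
)

```text
time: 10.95
ee_pos: [0.584, -0.0548, 0.0359]
tcp_rot: [-180.0, -0.1, 10.3]
wrist_force: [0.0, -0.1, 0.5]
opening: 0.0483
```

Request:
servo_tool(
  steps=[
    {"x": 0, "y": 0, "z": 2, "yaw": 0},
    {"x": 0, "y": 0, "z": 4, "yaw": 0},
    {"x": 0, "y": 0, "z": 6, "yaw": 0},
    {"x": 0, "y": 0, "z": 6, "yaw": 0},
  ],
  grip=65,
)

```text
time: 11.45
ee_pos: [0.5842, -0.0548, 0.0422]
tcp_rot: [-180.0, -0.1, 10.3]
wrist_force: [-0.0, -1.0, 0.2]
opening: 0.0648
```

```bash
python3 - <<'E'
from h import *
o=get_obs();print(o["ee_pos"],o["tcp_rot"],o["wrist_force"],o["opening"],o["time"])
p,d=camera("wrist");cv2.imwrite("pics/w5.png",p[:,:,::-1])
E
```

```text
[ 0.5842 -0.0548  0.0422] [-179.9748   -0.1214   10.3017] [-0.0402 -0.9603  0.1912] 0.06479493333608162 11.45
```

View pics/w5.png

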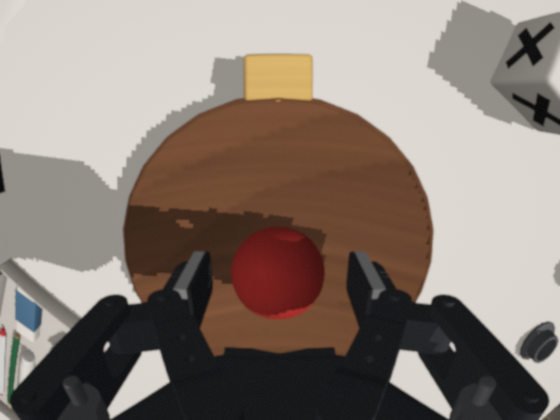

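The ball lies loose in the dish at (279,273), clear of both fingers. I'll rise, turn 90° and hover over the block (expected at (0.493, -0.071)).

Request:
servo_tool(
  steps=[
    {"x": 0, "y": 0, "z": 5, "yaw": 0},
    {"x": 0, "y": 0, "z": 20, "yaw": 0},
    {"x": 0, "y": 0, "z": 45, "yaw": 0},
    {"x": 0, "y": 0, "z": 75, "yaw": 0},
    {"x": 0, "y": 0, "z": 105, "yaw": 0},
    {"x": 0, "y": 0, "z": 130, "yaw": 0},
    {"x": 0, "y": 0, "z": 140, "yaw": 0},
    {"x": 0, "y": 0, "z": 140, "yaw": 0},
  ],
  grip=85,
)

```text
time: 12.5
ee_pos: [0.5844, -0.0548, 0.1827]
tcp_rot: [-180.0, -0.2, 10.3]
wrist_force: [-0.1, -0.5, 0.1]
opening: 0.0849
```

Request:
servo_tool(
  steps=[
    {"x": -5, "y": 0, "z": 5, "yaw": 5},
    {"x": -15, "y": -2, "z": 10, "yaw": 14},
    {"x": -27, "y": -5, "z": 15, "yaw": 23},
    {"x": -40, "y": -7, "z": 20, "yaw": 32},
    {"x": -53, "y": -10, "z": 25, "yaw": 42},
    {"x": -65, "y": -12, "z": 30, "yaw": 52},
    {"x": -76, "y": -14, "z": 30, "yaw": 62},
    {"x": -85, "y": -15, "z": 30, "yaw": 72},
    {"x": -90, "y": -16, "z": 30, "yaw": 81},
    {"x": -91, "y": -16.5, "z": 30, "yaw": 87},
    {"x": -91, "y": -16.5, "z": 30, "yaw": 90},
    {"x": -91, "y": -16.5, "z": 30, "yaw": 90},
  ],
)

```text
time: 14.0
ee_pos: [0.493, -0.0713, 0.2116]
tcp_rot: [-179.9, -0.2, 100.3]
wrist_force: [-0.6, 0.3, 0.0]
opening: 0.085
```

```bash
python3 - <<'E'
from h import *
o=get_obs();print(o["ee_pos"],o["tcp_rot"],o["q"],o["wrist_force"],o["opening"],o["time"])
np.save("pics/o6.npy",np.r_[o["ee_pos"],o["tcp_rot"]])
for n in("wrist","top","side"):
    p,d=camera(n);cv2.imwrite(f"pics/{n}6.png",p[:,:,::-1]);np.save(f"pics/{n}6d.npy",d)
E
```

```text
[ 0.493  -0.0713  0.2116] [-179.9048   -0.2045  100.2779] [-8.3118 -2.6327 -2.2875 90.5006  0.1635 71.4099] [-0.5508  0.3203  0.0146] 0.08496475630308326 14.0
```

View pics/wrist6.png

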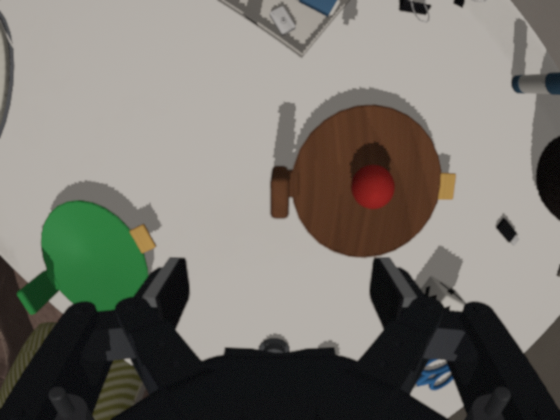

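View pics/side6.png

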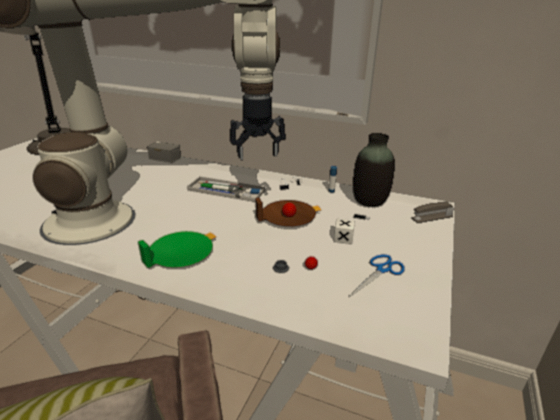

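The ball lies loose in the middle: wrist (373,188), side (289,210). The block is at wrist (281,192). I'll take a crop to measure the block's top corners.

```bash
python3 - <<'E'
import cv2
p=cv2.imread("pics/wrist6.png");cv2.imwrite("pics/c6w.png",cv2.resize(p[150:230,255:315],None,fx=8,fy=8,interpolation=cv2.INTER_CUBIC)[:600])
p=cv2.imread("pics/top6.png");a=cv2.resize(p[150:260,190:320],None,fx=6,fy=5.4,interpolation=cv2.INTER_CUBIC);cv2.imwrite("pics/c6t.png",a)
p=cv2.imread("pics/side6.png");cv2.imwrite("pics/c6s.png",cv2.resize(p[185:240,245:335],None,fx=8,fy=8,interpolation=cv2.INTER_CUBIC))
E
```

```text
(no output)
```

View pics/c6w.png

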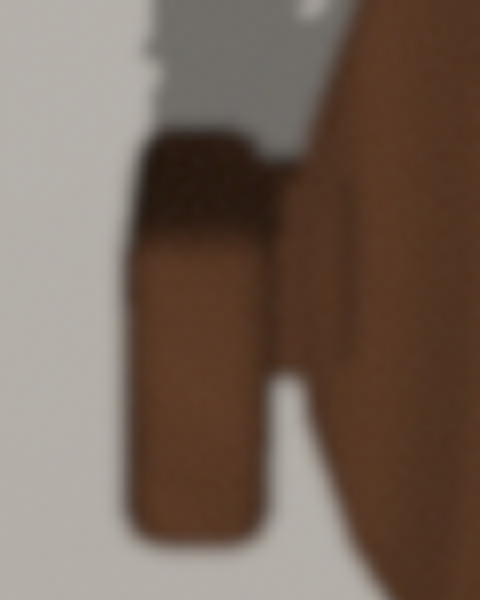

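View pics/c6t.png

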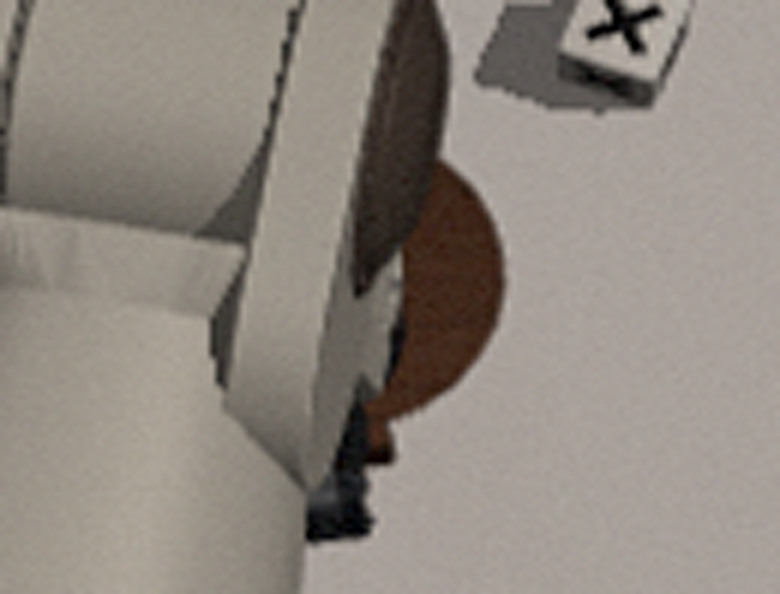

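View pics/c6s.png

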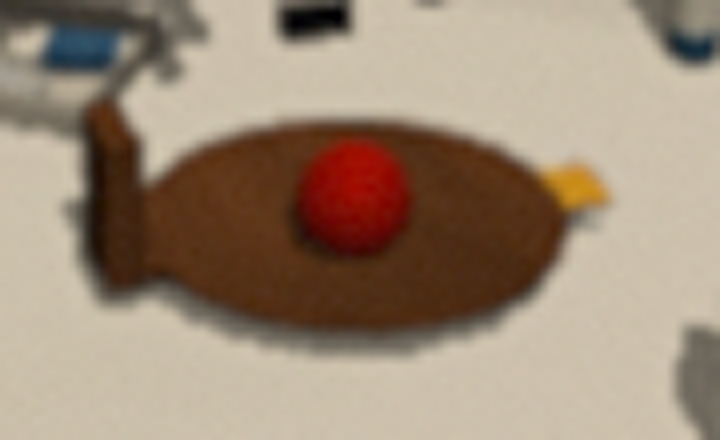

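```bash
python3 - <<'E'
from h import *
q=np.load("pics/o6.npy");o={"ee_pos":q[:3],"tcp_rot":q[3:]}
w=lambda u,v:wray((255+u/8-.4375,150+v/8-.4375),o); s=lambda u,v:ray("side",(245+u/8-.4375,185+v/8-.4375))
print("near top edge",tri([w(198,543),s(115,142)]))
print("far top edge corner L",tri([w(136,237),s(92,103)]))
for z in(.072,.076): 
    c=plane(w(199,390),z);print(z,"centre",c)
    a=plane(w(199,235),z);b=plane(w(199,545),z);print("  width",np.linalg.norm(a-b),"dir yaw",np.degrees(np.arctan2(*(a-b)[1::-1]))-90,
     "thick",np.linalg.norm(plane(w(130,390),z)-plane(w(269,390),z)))
p=cv2.imread("pics/wrist6.png")[:,:,::-1].copy();ps=cv2.imread("pics/side6.png")[:,:,::-1].copy()
r=[b for b in blobs(p,"red",300)];rs=[b for b in blobs(ps,"red",60)]
print([x[0] for x in r],[x[0] for x in rs])
print("ball",tri([wray(max(r,key=lambda x:x[1][4])[0],o),ray("side",min(rs,key=lambda x:x[0][1])[0])]))
for b in blobs(p,"brass",60): print("brass",b[0],plane(wray(b[0],o),.02))
E
```

```text
near top edge (array([ 0.4948, -0.0873,  0.0741]), [np.float64(0.00127625923076088), np.float64(0.001276259230760958)])
far top edge corner L (array([ 0.486 , -0.0564,  0.074 ]), [np.float64(0.0019870126360127297), np.float64(0.00198701263601277)])
0.072 centre [ 0.4933 -0.0715  0.072 ]
  width 0.03346307031937707 dir yaw 10.310168095186569 thick 0.014436213042699788
0.076 centre [ 0.4931 -0.0704  0.076 ]
  width 0.0329487289381678 dir yaw 10.310168095186597 thick 0.014214322412672488
[array([372.9847, 186.8747])] [array([288.898, 209.415]), array([310.7928, 262.5225])]
ball (array([ 0.5844, -0.0553,  0.028 ]), [np.float64(5.351474273002377e-05), np.float64(5.3514742730179995e-05)])
brass [445.6507 185.6239] [ 0.6698 -0.0391  0.02  ]
brass [142.0989 238.1923] [ 0.3543 -0.1577  0.02  ]
```

Everything agrees: block centre (0.4931, -0.0708), top about 0.074–0.076, yaw 10.3°, ball at (0.5844, -0.0553, 0.028). Down to the grip height of 58 mm.

Request:
servo_tool(
  steps=[
    {"x": 0, "y": 0.5, "z": -10, "yaw": 0},
    {"x": 0, "y": 0.5, "z": -32, "yaw": 0},
    {"x": 0, "y": 0.5, "z": -60, "yaw": 0},
    {"x": 0, "y": 0.5, "z": -88, "yaw": 0},
    {"x": 0, "y": 0.5, "z": -112, "yaw": 0},
    {"x": 0, "y": 0.5, "z": -132, "yaw": 0},
    {"x": 0, "y": 0.5, "z": -145, "yaw": 0},
    {"x": 0, "y": 0.5, "z": -150, "yaw": 0},
    {"x": 0, "y": 0.5, "z": -151, "yaw": 0},
    {"x": 0, "y": 0.5, "z": -151, "yaw": 0},
  ],
)

```text
time: 15.4
ee_pos: [0.4936, -0.0708, 0.0617]
tcp_rot: [-180.0, -0.2, 100.2]
wrist_force: [0.5, 0.2, 0.0]
opening: 0.0851
```

Request:
servo_tool(
  steps=[
    {"x": 0, "y": 0, "z": 0, "yaw": 0},
    {"x": 0, "y": 0, "z": 0, "yaw": 0},
    {"x": 0, "y": 0, "z": 0, "yaw": 0},
    {"x": 0, "y": 0, "z": 0, "yaw": 0},
    {"x": 0, "y": 0, "z": 0, "yaw": 0},
  ],
  grip=28,
)

```text
time: 16.02
ee_pos: [0.4936, -0.0708, 0.0617]
tcp_rot: [-180.0, -0.2, 100.2]
wrist_force: [0.3, 1.1, 0.5]
opening: 0.0276
```

```bash
python3 - <<'E'
from h import *
o=get_obs();print(o["ee_pos"],o["tcp_rot"],o["wrist_force"],o["opening"],o["time"])
p,d=camera("wrist");cv2.imwrite("pics/w7.png",p[:,:,::-1])
E
```

```text
[ 0.4936 -0.0708  0.0617] [-179.996    -0.1712  100.2373] [0.2747 1.0865 0.474 ] 0.02763626215575986 16.025
```

View pics/w7.png

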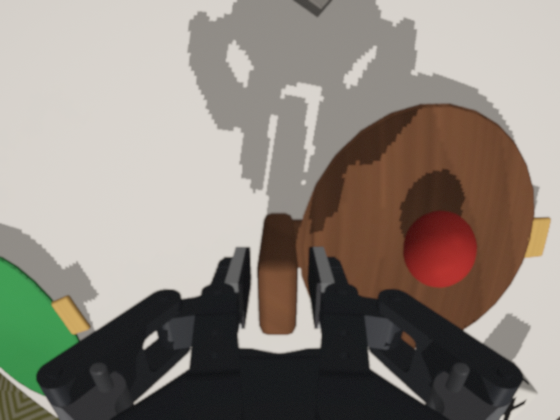

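The block is centred between the fingers (block 277, gap centre 279). I'll close gently, then firmly.

Request:
servo_tool(
  steps=[
    {"x": 0, "y": 0, "z": 0, "yaw": 0},
    {"x": 0, "y": 0, "z": 0, "yaw": 0},
  ],
  grip=19,
)

```text
time: 16.32
ee_pos: [0.4936, -0.0709, 0.0617]
tcp_rot: [-180.0, -0.2, 100.2]
wrist_force: [0.2, 0.0, -0.4]
opening: 0.0187
```

Request:
servo_tool(
  steps=[
    {"x": 0, "y": 0, "z": 0, "yaw": 0},
    {"x": 0, "y": 0, "z": 0, "yaw": 0},
    {"x": 0, "y": 0, "z": 0, "yaw": 0},
  ],
  grip=12,
  grip_force=30,
)

```text
time: 16.7
ee_pos: [0.4936, -0.0709, 0.0618]
tcp_rot: [-180.0, -0.2, 100.2]
wrist_force: [-0.9, 0.6, 1.8]
opening: 0.0156
```

Request:
servo_tool(
  steps=[
    {"x": 0, "y": 0, "z": 0, "yaw": 0},
    {"x": 0, "y": 0, "z": 0, "yaw": 0},
    {"x": 0, "y": 0, "z": 0, "yaw": 0},
  ],
  grip=5,
  grip_force=80,
)

```text
time: 17.08
ee_pos: [0.4936, -0.0709, 0.0619]
tcp_rot: [180.0, -0.2, 100.2]
wrist_force: [-1.2, 0.4, 2.8]
opening: 0.0151
```

```bash
python3 - <<'E'
from h import *
o=get_obs();print(o["ee_pos"],o["tcp_rot"],o["wrist_force"],o["opening"],o["time"])
p,d=camera("wrist");cv2.imwrite("pics/w8.png",p[:,:,::-1])
E
```

```text
[ 0.4936 -0.0709  0.0619] [179.9958  -0.1683 100.2356] [-1.1619  0.3816  2.7893] 0.015055459584933263 17.075
```

View pics/w8.png

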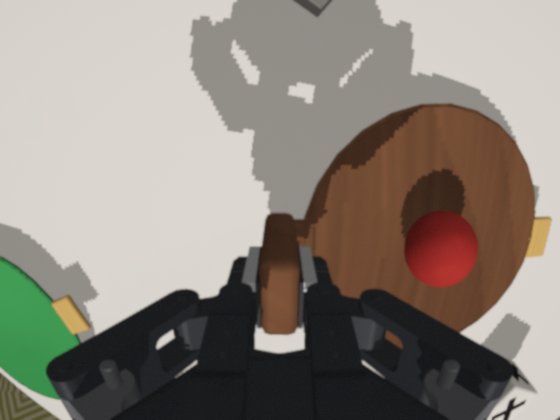

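Firm grip at 15.1 mm, with the ball undisturbed at (441,248). Lift slowly with no turn.

Request:
servo_tool(
  steps=[
    {"x": 0, "y": 0, "z": 1, "yaw": 0},
    {"x": 0, "y": 0, "z": 2, "yaw": 0},
    {"x": 0, "y": 0, "z": 4, "yaw": 0},
    {"x": 0, "y": 0, "z": 6, "yaw": 0},
    {"x": 0, "y": 0, "z": 9, "yaw": 0},
    {"x": 0, "y": 0, "z": 12, "yaw": 0},
    {"x": 0, "y": 0, "z": 15, "yaw": 0},
    {"x": 0, "y": 0, "z": 17, "yaw": 0},
    {"x": 0, "y": 0, "z": 18.5, "yaw": 0},
    {"x": 0, "y": 0, "z": 19.5, "yaw": 0},
    {"x": 0, "y": 0, "z": 20, "yaw": 0},
    {"x": 0, "y": 0, "z": 20, "yaw": 0},
  ],
)

```text
time: 18.62
ee_pos: [0.4936, -0.0709, 0.0818]
tcp_rot: [-180.0, -0.2, 100.2]
wrist_force: [0.4, 0.1, -2.5]
opening: 0.0149
```

```bash
python3 - <<'E'
from h import *
o=get_obs();print(o["ee_pos"],o["tcp_rot"],o["wrist_force"],o["torque"],o["opening"],o["time"])
p,d=camera("side");cv2.imwrite("pics/s9.png",cv2.resize(p[170:250,240:340,::-1],None,fx=6,fy=6,interpolation=cv2.INTER_CUBIC))
p,d=camera("wrist");cv2.imwrite("pics/w9.png",p[:,:,::-1]);print([b[0] for b in blobs(p,"red",300)])
E
```

```text
[ 0.4936 -0.0709  0.0818] [-179.9969   -0.1678  100.2368] [ 0.3728  0.1194 -2.5371] [-0.0418  0.1506  0.0084] 0.014917570297127971 18.625
[array([440.5279, 248.4143])]
```

View pics/s9.png

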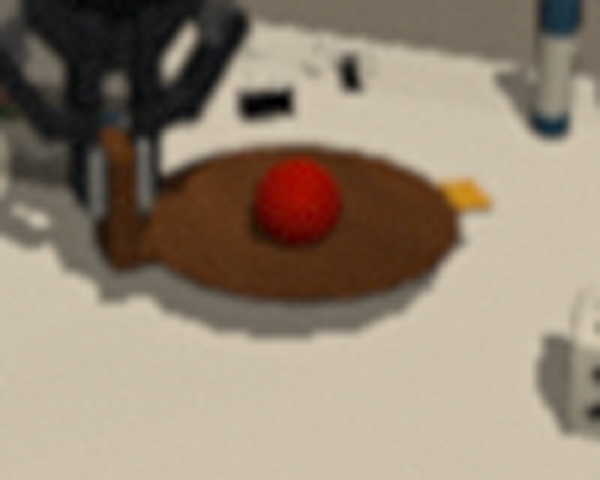

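View pics/w9.png

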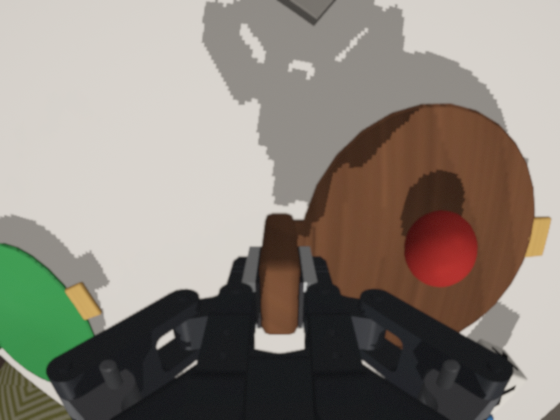

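The dish is lifted clear and level, and the ball is unmoved in the wrist image at (440.5,248.4). I'll continue up to about 17 cm.

Request:
servo_tool(
  steps=[
    {"x": 0, "y": 0, "z": 2, "yaw": 0},
    {"x": 0, "y": 0, "z": 6, "yaw": 0},
    {"x": 0, "y": 0, "z": 12, "yaw": 0},
    {"x": 0, "y": 0, "z": 20, "yaw": 0},
    {"x": 0, "y": 0, "z": 29, "yaw": 0},
    {"x": 0, "y": 0, "z": 39, "yaw": 0},
    {"x": 0, "y": 0, "z": 49, "yaw": 0},
    {"x": 0, "y": 0, "z": 58, "yaw": 0},
    {"x": 0, "y": 0, "z": 66, "yaw": 0},
    {"x": 0, "y": 0, "z": 72, "yaw": 0},
    {"x": 0, "y": 0, "z": 75, "yaw": 0},
    {"x": 0, "y": 0, "z": 75, "yaw": 0},
  ],
)

```text
time: 20.23
ee_pos: [0.4936, -0.0709, 0.1568]
tcp_rot: [-180.0, -0.2, 100.2]
wrist_force: [1.7, -0.1, -2.6]
opening: 0.0153
```

Request:
servo_tool(
  steps=[
    {"x": 0, "y": 0, "z": 2, "yaw": 0},
    {"x": 0, "y": 0, "z": 6, "yaw": 0},
    {"x": 0, "y": 0, "z": 12, "yaw": 0},
    {"x": 0, "y": 0, "z": 20, "yaw": 0},
    {"x": 0, "y": 0, "z": 29, "yaw": 0},
    {"x": 0, "y": 0, "z": 39, "yaw": 0},
    {"x": 0, "y": 0, "z": 49, "yaw": 0},
    {"x": 0, "y": 0, "z": 58, "yaw": 0},
    {"x": 0, "y": 0, "z": 66, "yaw": 0},
    {"x": 0, "y": 0, "z": 72, "yaw": 0},
    {"x": 0, "y": 0, "z": 75, "yaw": 0},
    {"x": 0, "y": 0, "z": 75, "yaw": 0},
  ],
)

```text
time: 21.72
ee_pos: [0.4937, -0.0709, 0.2319]
tcp_rot: [180.0, -0.2, 100.2]
wrist_force: [-0.8, -0.6, -3.2]
opening: 0.015
```

```bash
python3 - <<'E'
from h import *
o=get_obs();print(o["ee_pos"],o["tcp_rot"],o["q"],o["wrist_force"],o["opening"],o["time"])
p,d=camera("wrist");cv2.imwrite("pics/w10.png",p[:,:,::-1]);print([b[0] for b in blobs(p,"red",300)],[b[0] for b in blobs(p,"brass",60)])
p,d=camera("side");cv2.imwrite("pics/s10.png",p[:,:,::-1])
E
```

```text
[ 0.4937 -0.0709  0.2319] [179.9969  -0.1669 100.2339] [-8.2563 -2.3964  0.1892 92.6356  0.1593 71.5097] [-0.7843 -0.5542 -3.1519] 0.015018871000033325 21.725
[array([440.5392, 248.4459])] [array([458.1937, 144.2365]), array([385.7475, 186.2878]), array([419.8795, 157.1446]), array([438.2676, 157.3944]), array([524.9085, 215.5086]), array([345.3536, 235.5383]), array([321.9537, 235.3787]), array([147.9772, 231.1255]), array([278.7256, 301.12  ])]
```

View pics/s10.png

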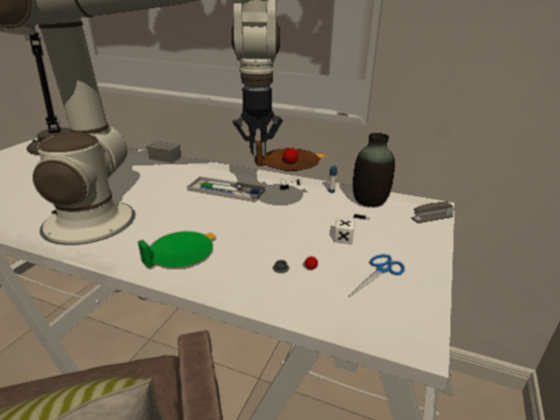

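Ball still centred; now turn clockwise in three smooth stages.

Request:
servo_tool(
  steps=[
    {"x": 0, "y": 0, "z": 0, "yaw": -0.7},
    {"x": 0, "y": 0, "z": 0, "yaw": -2.2},
    {"x": 0, "y": 0, "z": 0, "yaw": -4.7},
    {"x": 0, "y": 0, "z": 0, "yaw": -8},
    {"x": 0, "y": 0, "z": 0, "yaw": -12},
    {"x": 0, "y": 0, "z": 0, "yaw": -16},
    {"x": 0, "y": 0, "z": 0, "yaw": -20},
    {"x": 0, "y": 0, "z": 0, "yaw": -23.5},
    {"x": 0, "y": 0, "z": 0, "yaw": -26},
    {"x": 0, "y": 0, "z": 0, "yaw": -27.5},
    {"x": 0, "y": 0, "z": 0, "yaw": -28},
    {"x": 0, "y": 0, "z": 0, "yaw": -28},
  ],
)

```text
time: 23.32
ee_pos: [0.4935, -0.0708, 0.2315]
tcp_rot: [-180.0, -0.2, 72.2]
wrist_force: [0.2, -0.5, -2.9]
opening: 0.0154
```

```bash
python3 - <<'E'
from h import *
o=get_obs();print(o["ee_pos"],o["tcp_rot"],o["q"],o["wrist_force"],o["opening"],o["time"])
p,d=camera("wrist");print([b[0] for b in blobs(p,"red",1000)])
E
```

```text
[ 0.4935 -0.0708  0.2315] [-179.9739   -0.1799   72.2493] [-8.2638 -2.4725  0.0755 92.544   0.1818 99.4868] [ 0.2301 -0.4885 -2.8667] 0.015365206019473861 23.325
[array([440.6103, 248.4258])]
```

Request:
servo_tool(
  steps=[
    {"x": 0, "y": 0, "z": 0, "yaw": -1},
    {"x": 0, "y": 0, "z": 0, "yaw": -3},
    {"x": 0, "y": 0, "z": 0, "yaw": -6},
    {"x": 0, "y": 0, "z": 0, "yaw": -10},
    {"x": 0, "y": 0, "z": 0, "yaw": -14.5},
    {"x": 0, "y": 0, "z": 0, "yaw": -19.5},
    {"x": 0, "y": 0, "z": 0, "yaw": -24.5},
    {"x": 0, "y": 0, "z": 0, "yaw": -29},
    {"x": 0, "y": 0, "z": 0, "yaw": -32.5},
    {"x": 0, "y": 0, "z": 0, "yaw": -35},
    {"x": 0, "y": 0, "z": 0, "yaw": -36},
    {"x": 0, "y": 0, "z": 0, "yaw": -36},
  ],
)

```text
time: 24.88
ee_pos: [0.4935, -0.0708, 0.2315]
tcp_rot: [-180.0, -0.2, 36.3]
wrist_force: [-0.9, -0.1, -2.6]
opening: 0.0151
```

Request:
servo_tool(
  steps=[
    {"x": 0, "y": 0, "z": 0, "yaw": -1},
    {"x": 0, "y": 0, "z": 0, "yaw": -3},
    {"x": 0, "y": 0, "z": 0, "yaw": -6},
    {"x": 0, "y": 0, "z": 0, "yaw": -10},
    {"x": 0, "y": 0, "z": 0, "yaw": -14.5},
    {"x": 0, "y": 0, "z": 0, "yaw": -19.5},
    {"x": 0, "y": 0, "z": 0, "yaw": -24.5},
    {"x": 0, "y": 0, "z": 0, "yaw": -29},
    {"x": 0, "y": 0, "z": 0, "yaw": -32.5},
    {"x": 0, "y": 0, "z": 0, "yaw": -35},
    {"x": 0, "y": 0, "z": 0, "yaw": -36.2},
    {"x": 0, "y": 0, "z": 0, "yaw": -36.2},
  ],
)

```text
time: 26.38
ee_pos: [0.4936, -0.0708, 0.2316]
tcp_rot: [-180.0, -0.2, 0.0]
wrist_force: [-0.1, 0.1, -2.2]
opening: 0.0154
```

Request:
servo_tool(
  steps=[
    {"x": 0, "y": 0, "z": 0, "yaw": 0},
    {"x": 0, "y": 0, "z": 0, "yaw": 0},
    {"x": 0, "y": 0, "z": 0, "yaw": 0},
    {"x": 0, "y": 0, "z": 0, "yaw": 0},
  ],
)

```text
time: 26.88
ee_pos: [0.4935, -0.0708, 0.2315]
tcp_rot: [-180.0, -0.2, 0.0]
wrist_force: [-0.3, -0.1, -2.3]
opening: 0.0152
```

```bash
python3 - <<'E'
from h import *
o=get_obs();print(o["ee_pos"],o["tcp_rot"],o["q"],o["wrist_force"],o["opening"],o["time"])
np.save("pics/o11.npy",np.r_[o["ee_pos"],o["tcp_rot"]])
for n in("wrist","side","top"):
    p,d=camera(n);cv2.imwrite(f"pics/{n}11.png",p[:,:,::-1]);np.save(f"pics/{n}11d.npy",d)
    for k in("red","brass","wood"):
        print(n,k,[(b[0],b[1][4]) for b in blobs(p,k,25)])
E
```

```text
[ 0.4935 -0.0708  0.2315] [-179.9703   -0.1815    0.0499] [ -8.1976  -2.6373  -0.0833  92.3786   0.0554 171.7525] [-0.2779 -0.0796 -2.265 ] 0.015210671415531812 26.875
wrist red [(array([482.147,  95.049]), np.int32(449)), (array([440.5756, 248.343 ]), np.int32(4359))]
wrist brass [(array([447.5071, 141.7651]), np.int32(1473)), (array([418.8848, 162.3916]), np.int32(738)), (array([366.116 , 215.3282]), np.int32(11892)), (array([513.9394, 194.7374]), np.int32(99)), (array([524.5037, 233.6587]), np.int32(800)), (array([299.1212, 233.7879]), np.int32(33)), (array([492.7598, 289.5118]), np.int32(254)), (array([284.1308, 273.3769]), np.int32(260)), (array([391.7213, 337.541 ]), np.int32(61))]
wrist wood [(array([407.0971, 215.8298]), np.int32(37184)), (array([393.04  , 339.0467]), np.int32(150))]
side red [(array([261.4537, 172.1317]), np.int32(205)), (array([310.7928, 262.5225]), np.int32(111))]
side brass [(array([264.973 , 190.6486]), np.int32(74)), (array([210.6579, 235.4211]), np.int32(38))]
side wood [(array([261.2209, 175.3855]), np.int32(1100))]
top red [(array([335.4884, 198.593 ]), np.int32(86)), (array([283.2735, 222.1102]), np.int32(245))]
top brass [(array([320.4149, 224.4894]), np.int32(94)), (array([278.3378, 285.9865]), np.int32(74))]
top wood [(array([284.5506, 224.516 ]), np.int32(2806))]
```

View pics/wrist11.png

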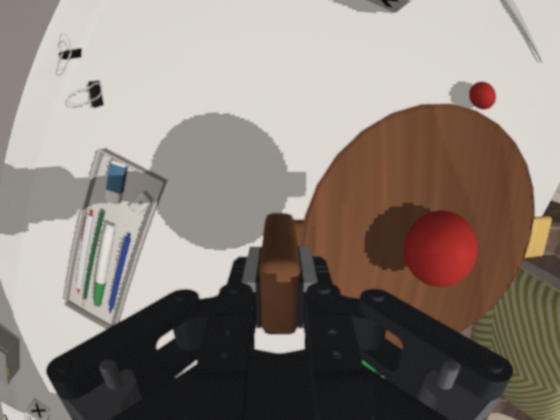

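View pics/side11.png

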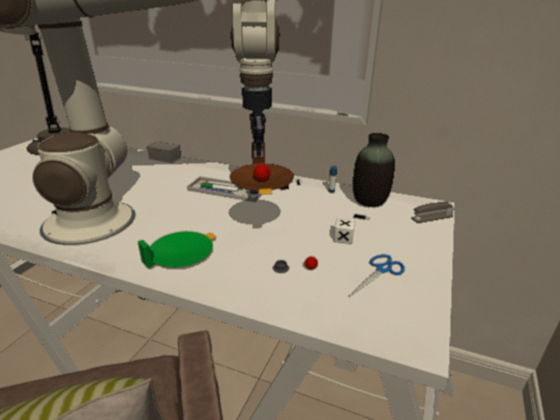

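View pics/top11.png

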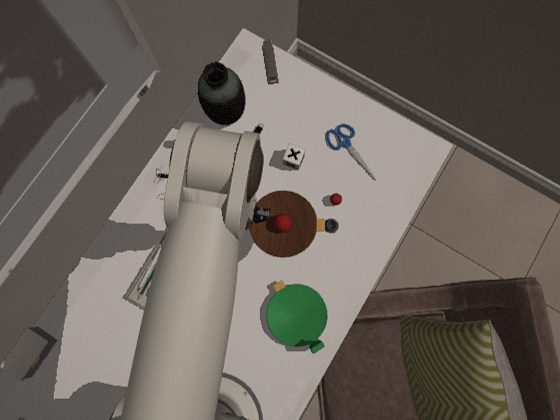

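The ball is still in the middle: wrist (440.6,248.3), side (261,172), top (283,222). The lip points right: side (265,191), top (320,224). Final triangulated check from the two fixed cameras:

```bash
python3 - <<'E'
from h import *
b,rb=tri([ray("top",(283.27,222.11)),ray("side",(261.45,172.13))])
l,rl=tri([ray("top",(320.41,224.49)),ray("side",(264.97,190.65))])
print(b,rb,l,rl,"lip yaw via ball",np.degrees(np.arctan2(*(l-b)[1::-1])))
from scipy.optimize import least_squares
im=cv2.imread("pics/top11.png")[:,:,::-1].copy()
m=max(blobs(im,"wood"),key=lambda q:q[1][4])[2].astype(np.uint8)
ct=max(cv2.findContours(m,0,1)[0],key=len)[:,0]
ct=np.array([c for c in ct if c[0]>266 and not(c[0]>312 and 215<c[1]<234)])
W=np.array([plane(ray("top",c),.192)[:2] for c in ct])
r=least_squares(lambda q:np.hypot(*(W-q[:2]).T)-q[2],[*W.mean(0),.08],loss="soft_l1",f_scale=.001).x
print("rim",r,"lip yaw",np.degrees(np.arctan2(l[1]-r[1],l[0]-r[0])))
# level: plane fit to depth points near rim ring
P=camera_params("top");R=cv2.Rodrigues(P["rvec"])[0];d=np.load("pics/top11d.npy")
v,u=np.nonzero(cv2.erode(m,np.ones((3,3))));z=d[v,u];X=(np.linalg.inv(P["intrinsics"])@np.c_[u,v,np.ones(len(u))].T*z).T
X=(X-P["tvec"].ravel())@R
rr=np.hypot(X[:,0]-r[0],X[:,1]-r[1]);k=(rr>.06)&(rr<.076)&(X[:,1]<r[1]+.06)
A=np.c_[X[k][:,:2]-r[:2],rr[k],np.ones(k.sum())];c=np.linalg.lstsq(A,X[k][:,2],rcond=None)[0];print("tilt deg x,y",np.degrees(c[:2]),"n",k.sum(),"slope",np.degrees(np.arctan(c[2])))
E
```

```text
[ 0.4952 -0.165   0.1988] [np.float64(8.15433475997474e-05), np.float64(8.154334759969943e-05)] [ 0.4944 -0.2529  0.1903] [np.float64(0.00034208864115086834), np.float64(0.00034208864115079966)] lip yaw via ball -90.46359362921343
rim [ 0.494  -0.1661  0.0762] lip yaw -89.67924698109765
tilt deg x,y [-0.4277 -0.2972] n 783 slope 16.422361942623827
```

The lip points within about 0.5° of -y, tilt is about 0.5° (within measuring noise), the ball is in the middle, and the underside is about 0.17 m up. Handing in.

```bash
python3 -c "
from workcell import *
print(get_obs()['time'],job_done())"
```

```text
the job is handed in; nothing more can be done
27.025 None
```

The job is done and handed in at 27 s. I took the 44 mm ball off its stand, set it in the middle of the wooden dish and let go. I then lifted the dish by its grip block at 80 N to about 17 cm without turning it, and turned it clockwise until the lip pointed right.

Last checks, with nothing failed:
- **Lip direction:** -89.7° and -90.5° by two estimates, where -90° is squarely right. They differ by about 0.8°, which is within measuring noise.
- **Level:** tilt is about 0.5° from the depth picture, and the tool reads level to 0.2°.
- **Ball:** within about 2 mm of the middle, at the same spot in the wrist picture from grasp to finish.
- **Height:** the underside is about 17 cm above the desk, against the 12 cm asked.
- **Other things:** none looked moved in the last side and top pictures. The glue stick is hidden by the arm in the top one.

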